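# Show a housing to the inspection camera, then clamp it with the cam lever and hold

## Task

Pick up the aluminium housing and hold first its red dot, then its blue dot, squarely in front of the yellow-ringed camera lens, level with it and about 6 cm away, for about a second each. Then stand the housing upright in the nest of the blue cam clamp and let go of it. Finally take the clamp's cam lever by its black upright knob, swing it to its highest lift point (the lever lying over the red index line on the base, pointing straight away from the nest) and finish while holding it there, since a spring swings it back; leave the dish, the tape and the black screwdriver where they are.

Things in the scene. Friction and masses are not known exactly. Their poses are not given: they have to be found in the camera images.
- housing: loose cast aluminium housing, about 0.2 kg (0.14 to 0.28): square body 44 x 44 mm, 30 mm high, with a square neck 24 x 24 mm on top of it in the middle, from 30 to 62 mm height, sides parallel to the body's (grip the neck from above). Origin: centre of the underside, z up. A red dot on the +x side, a blue dot on the +y side, each with a small patch of its colour on the body's top edge above it
- red_dot (a point): centre of the red dot (18 mm wide), on the housing's +x side, 15 mm above the underside
- blue_dot (a point): centre of the blue dot (18 mm wide), on the housing's +y side, 15 mm above the underside
- camera_post: fixed inspection camera, grey, 75 x 80 mm base, 90 mm high. Origin: centre of the underside; the lens with its yellow ring looks along its -x axis, lens centre 62 mm above the bench, lens front 31 mm from the origin
- view_spot (a point): the viewing spot: on the lens axis, 60 mm in front of the lens, 62 mm above the bench; axes as the camera's. Each dot is shown here with its face turned towards the lens (the dot's outward normal along the camera's +x), the housing upright
- clamp: fixed blue cam clamp: base plate 110 (x) x 200 (y) x 10 mm. Origin: on the underside, 10 mm from the plate's middle towards -y. Along its y axis stand, from +y to -y: dark anvil (34 mm high) with the orange pad before it, the nest, and the brass eccentric cam (26 mm high) under its steel lever; swung, the cam pushes what stands in the nest to +y against the pad
- nest (a point): middle of the nest's floor, 10 mm above the bench, axes as the clamp's. The open pocket is 54 mm in x (between two rails 24 mm high above the bench) and 54 mm in y (between the cam at rest and the orange pad), so the housing has 5 mm to spare on each side; it must stand with its sides parallel to the clamp's, any quarter turn will do
- cam_pivot (a point): on the lever's vertical pivot axis, 34 mm above the bench (top of the lever arm)
- lever_knob: upright round black knob, 20 mm thick, 46 mm high, at the end of the lever arm, 100 mm from the pivot axis. Origin: centre of the knob's foot on the arm, 34 mm above the bench; its top is 80 mm above the bench. The knob turns freely on its own axis
- cam_lever (a joint): angle of the cam lever in rad, growing anticlockwise seen from above; 0 = at rest (a spring keeps it there), 1.40 = highest lift of the cam: the lever arm points along the clamp's -y axis, over the red index line, and the cam's face has moved 14 mm into the nest; beyond it the lift falls again; stop at 2.1. Force needed at the knob 1.5 to 6 N
- clamp_pad: orange sprung pad before the anvil, 44 mm wide; at the highest lift the cam has pushed the housing against it and pressed it in by 4 mm, about 7 N
- magnet_dish: bystander: steel dish, 74 mm wide, 16 mm high, origin under its centre
- masking_tape: bystander: roll of tape, 100 mm wide, 25 mm high, origin under its centre
- driver_black: bystander: black screwdriver, 137 mm long, 13 mm thick, lying along its y axis, origin under its middle
Things that resemble listed ones, but are neither listed nor needed, are in the scene too. Of the things that look like the housing, take the one that is nearest to the robot's base at the start.

How it is judged:
On the way, in this order (a step that is already met when the one before it is completed fails the run):
1. the red dot is shown to the lens (distance between red_dot and view_spot below 0.025 m and x of housing in the frame of view_spot below -0.004 m and angle between the x axis of housing and the x axis of camera_post, either way round below 0.3 rad and angle between housing's own z axis and vertical below 0.3 rad), for 0.3 s.
2. the blue dot is shown to the lens (distance between blue_dot and view_spot below 0.025 m and x of housing in the frame of view_spot below -0.004 m and angle between the y axis of housing and the x axis of camera_post, either way round below 0.3 rad and angle between housing's own z axis and vertical below 0.3 rad), for 0.3 s.
3. the housing stands in the nest, let go (x of housing in the frame of nest between -0.008 and 0.008 m and y of housing in the frame of nest between -0.013 and 0.013 m and z of housing in the frame of nest between -0.004 and 0.004 m and angle between housing's own z axis and vertical below 0.1 rad and contact force between the fingers and housing below 0.1 N and linear speed of housing below 0.02 m/s), for 0.2 s.
4. the lever is at its highest lift, held by its knob, the housing clamped (value of joint cam_lever between 1.28 and 1.52 rad and contact force between clamp_pad and housing above 3 N and contact force between the fingers and lever_knob above 0.5 N), for 0.3 s.
At the end, for the whole second after the job is handed in: The housing stands upright in the nest (within 8 mm across and 13 mm along the clamp), not touched by the fingers and pressed by the pad with over 3 N; the cam lever rests within 0.12 rad of its highest lift (1.40 rad), held by the fingers at the knob with over 0.5 N (all of step 4 and x of housing in the frame of nest between -0.008 and 0.008 m and y of housing in the frame of nest between -0.013 and 0.013 m and z of housing in the frame of nest between -0.004 and 0.004 m and angle between housing's own z axis and vertical below 0.1 rad and contact force between the fingers and housing below 0.1 N and velocity of joint cam_lever between -0.1 and 0.1 rad/s); the arm keeps its last pose, push and grip.
It fails at once if the steel dish is moved more than 25 mm (distance of magnet_dish from where it was at the start of the episode above 0.025 m).
It fails at once if the roll of tape is moved more than 25 mm (distance of masking_tape from where it was at the start of the episode above 0.025 m).
It fails at once if the black screwdriver is moved more than 25 mm (distance of driver_black from where it was at the start of the episode above 0.025 m).
It also fails if it takes over 64 s, if anything falls off the work surface, if the arm or the gripper's body presses on something with over 40 N, if the wrist force passes 120 N, or if a joint passes its speed limit or range.

## Robot

A 6-joint arm with a two-finger parallel gripper is mounted at the origin on a cart in front of the work surface, level with it; the furniture and walls round the work are solid. World frame = base frame: x ahead of the robot, y to its left, z up, the work surface at z = 0. Lengths are in m, angles in rad, forces in N, time in s.
With the tool pointing down it reaches from about 0.375 to 0.975 m from the base axis. Payload 3.8 kg.
Tool frame: the origin (TCP) lies at the very end of the fingers, on their centre line; the grasp point (between the pads) lies behind it (bot.tcp_to_grasp is the y of the grasp point in the tool frame, in m); y points along the fingers, z is the direction in which the jaws open and shut, and the axes are right-handed (so a half turn about y gives the same grasp; the last joint's range is limited). The gripper opens to 85 mm and grips with 20 to 120 N. Pads are 22 mm wide; open, the fingers measure 114 mm over their backs; the gripper's body (76 mm by 85 mm) begins 54 mm behind the grasp point. The pads swing forward as they close: fully open they stand 13 mm farther back than shut.
Start: joints at [-1.198, 0.264, 1.604, -0, 1.274, -0.037], TCP at [0.269, -0.619, 0.231] pointing down, gripper open.
Joint ranges: [-2.63, 2.63], [-0.94, 2.18], [0.31, 2.57], [-1.31, 4.45], [0, 2.66], [-2.55, 2.55]. Speed limits (rad/s): [2.57, 2.57, 3.14, 3.14, 3.14, 3.14].

## Interface

Orientations are given as a rotation vector (axis times angle).
In Python, from workcell import bot, optics, workorder gives the robot as it stands.
- The arm moves only by the shell command python3 -m handwheel 'ROWS' [FORCE]. ROWS is JSON, a list of rows, each a list of 7 numbers: the shift along the tool's x, y, z in m, then the turn, a rotation vector about the tool's x, y, z in rad, then the opening, from 0 (shut) to 1 (fully open). A call has 1 to 8 rows; each row shifts and turns the commanded pose from where the row before left it, along the tool's axes as they then stand; what a row does not reach is not made up. A row lasts 1/8 s, in which the tool goes at most 62.5 mm and 10.7 degrees, less where a joint would pass 70% of its speed; a pose out of reach is approached as far as the arm can. A call with a gripper value outside its range is refused whole. The fingers move at their own pace and stop on an object; FORCE is the grip in N (left out, the last holds). Time passes only in rows, so rows that do not move let the fingers close. It gives the time, the measured TCP pose, the force and the opening at its end, in the units of the state.
- bot.read_state(): the state, without advancing time (a new reading comes with each control period).
- optics.read_camera(name): name is "scene" or "top" or "wrist"; returns a dict with "image" (480x640x3 uint8, red, green, blue), "z_map" (480x640 float32, m along the optical axis (not along the pixel's ray), 0 where there is no reading), "mtx" (3x3 intrinsics, pixels), "world_from_camera" (4x4, takes a point from camera to world coordinates); the wrist camera has in their place "hand_eye" (4x4, takes a point from camera to tool coordinates, whose origin is the TCP and whose axes are the tool frame's). Camera axes: x right, y down, z forward; pixel columns grow to the right and rows downward; lengths in m; the calibration is good to about 2 mm. A picture is of the moment at which its call begins: read the wrist's pose just before it.
- workorder.finish_job(): hands the job in, once; it reports no verdict.
The state is a dict: "time": time; "q": joint angles; "joint_vel": joint speeds; "joint_torque": joint torques, N m; "tool_pos": TCP position; "tcp_rot": TCP orientation; "wrist_force": force on the tool from outside, world axes, zero at the start; "torque": the same for the moment, N m; "width": opening from 0.0 (shut) to 1.0 (fully open).
Only numpy, scipy, OpenCV 4.12 (cv2) and the standard library are available. Lean on these libraries where they do the work, as an engineer would, in place of code of your own. Each camera call takes 0.05 s, during which the arm holds its last target.

## Working session

There is one attempt and no reset: what is moved stays moved. The work goes in short steps, Python scripts to look and compute and a shell command to move; the robot and the scene stay as the last step left them, time stands still between calls to the robot, and variables do not carry over. Pictures are saved under pics/ and viewed, and the job is handed in when it is done.

```bash
ls; mkdir -p pics
python3 - <<'E'
from workcell import bot, optics, workorder
import cv2,numpy as np
s=bot.read_state(); print(s, bot.tcp_to_grasp)
for n in ["scene","top","wrist"]:
    d=optics.read_camera(n); np.savez(f"pics/{n}0.npz",**d)
    cv2.imwrite(f"pics/{n}0.png",d["image"][:,:,::-1])
    print(n,d["mtx"].tolist(),np.round(d.get("world_from_camera",d.get("hand_eye")),4).tolist())
E
```

```text
pics
{'time': 0.0, 'q': array([-1.19791574e+00,  2.64762872e-01,  1.60540789e+00, -1.44989506e-05,
        1.27368669e+00, -3.69112736e-02]), 'joint_vel': array([ 0.00114366, -0.00044711, -0.00046782,  0.00097284,  0.0002471 ,
        0.00094749]), 'joint_torque': array([-2.67145988e-03, -5.15131295e+01, -3.67311466e+01, -6.14605369e-05,
        1.29209019e-02,  2.21896988e-05]), 'tool_pos': array([ 0.26864806, -0.61842475,  0.22993717]), 'tcp_rot': array([-0.41519479,  1.99826018, -1.99371281]), 'wrist_force': array([-0.07424556, -0.5218649 ,  1.24098574]), 'torque': array([ 0.00337016, -0.02592449, -0.03227462]), 'width': 0.9949425457886637} -0.0187
scene [[598.9049893607901, 0.0, 313.8148361390851], [0.0, 598.9049893607901, 239.41613776350286], [0.0, 0.0, 1.0]] [[-0.8592, -0.3198, 0.3994, -0.0295], [-0.5117, 0.5361, -0.6714, 0.8169], [0.0007, -0.7812, -0.6242, 0.9616], [0.0, 0.0, 0.0, 1.0]]
top [[488.82198774294886, 0.0, 324.3518338543271], [0.0, 488.82198774294886, 236.71298727895328], [0.0, 0.0, 1.0]] [[0.0228, -0.9841, 0.176, 0.3522], [-0.9994, -0.0176, 0.0314, -0.1593], [-0.0278, -0.1766, -0.9839, 1.1415], [0.0, 0.0, 0.0, 1.0]]
wrist [[356.4826593327112, 0.0, 321.03107500316804], [0.0, 356.4826593327112, 239.9709135912483], [0.0, 0.0, 1.0]] [[-0.0008, 0.948, 0.3181, -0.0824], [0.0002, -0.3181, 0.948, -0.143], [1.0, 0.0008, 0.0, -0.0003], [0.0, 0.0, 0.0, 1.0]]
```

View pics/top0.png

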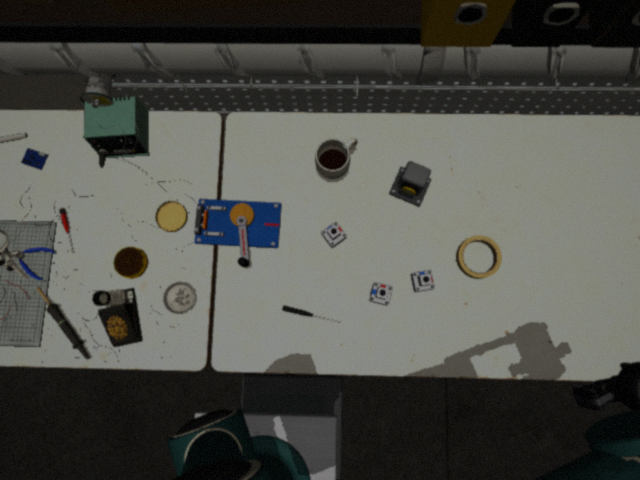

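View pics/scene0.png

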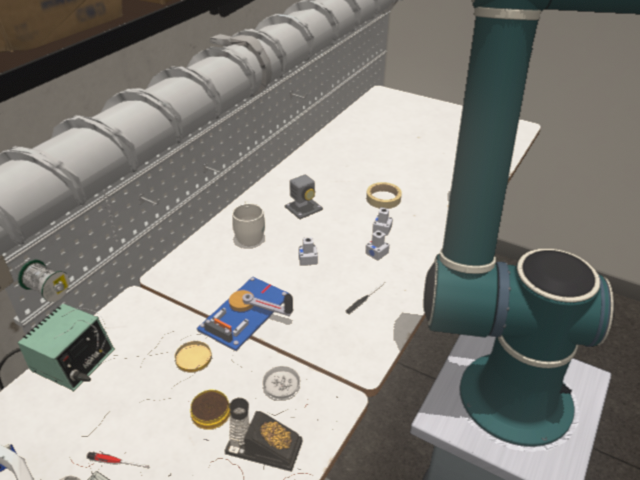

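View pics/wrist0.png

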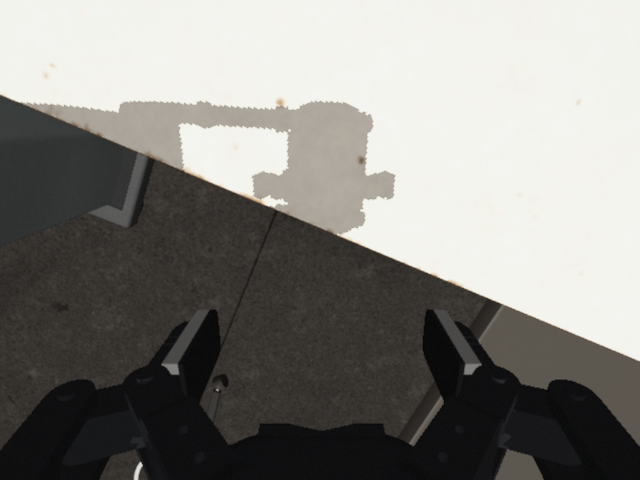

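Top view: three housing look-alikes at (334,234), (381,293) and (423,281). The clamp is at (238,223), the camera at (411,182), the tape at (479,257), the driver at (311,314) and the dish at (180,297). Next I'll locate each one.

```bash
cat > h.py <<'E'
import numpy as np,cv2
from scipy.spatial.transform import Rotation as R
def cast(d,px,z,T=None):
    T=d["world_from_camera"] if T is None else T
    px=np.atleast_2d(np.array(px,float)); K=d["mtx"]
    r=np.c_[(px[:,0]-K[0,2])/K[0,0],(px[:,1]-K[1,2])/K[1,1],np.ones(len(px))]@T[:3,:3].T
    o=T[:3,3]; return o+r*((z-o[2])/r[:,2])[:,None]
def load(n): return dict(np.load(n))
def tool(s):
    T=np.eye(4);T[:3,:3]=R.from_rotvec(s["tcp_rot"]).as_matrix();T[:3,3]=s["tool_pos"];return T
E
python3 - <<'E'
from h import *
d=load("pics/top0.npz")
for n,p,z in [("A",(334,234),.06),("B",(381,293),.06),("C",(423,281),.06),("clamp",(238,223),.01),("cam",(411,182),.09),("tape",(479,257),.02),("dish",(180,297),.016),("driver",(311,314),.01)]:
    w=cast(d,p,z)[0]; print(n,w.round(3),np.hypot(*w[:2]).round(3))
im=d["image"][:,:,::-1]
def crop(x,y,w,h,k,n): cv2.imwrite(n,cv2.resize(im[y:y+h,x:x+w],None,fx=k,fy=k,interpolation=cv2.INTER_CUBIC))
crop(310,210,150,110,5,"pics/c1.png"); crop(185,185,110,90,7,"pics/c2.png"); crop(370,140,80,80,7,"pics/c3.png")
d2=load("pics/scene0.npz");im=d2["image"][:,:,::-1]; crop(280,165,130,110,6,"pics/c4.png"); crop(190,265,115,90,6,"pics/c5.png")
E
```

```text
A [ 0.552 -0.146  0.06 ] 0.571
B [ 0.422 -0.252  0.06 ] 0.492
C [ 0.451 -0.344  0.06 ] 0.567
clamp [0.584 0.083 0.01 ] 0.59
cam [ 0.667 -0.315  0.09 ] 0.738
tape [ 0.512 -0.479  0.02 ] 0.701
dish [0.406 0.207 0.016] 0.456
driver [ 0.374 -0.097  0.01 ] 0.387
```

View pics/c1.png

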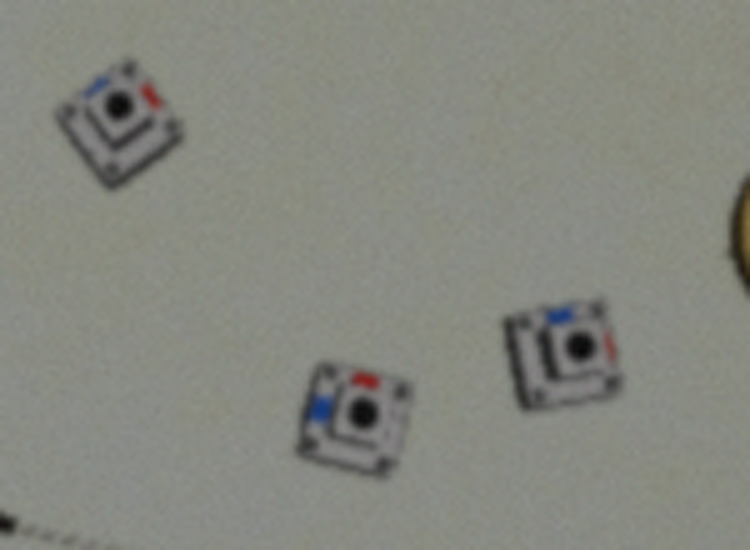

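View pics/c2.png

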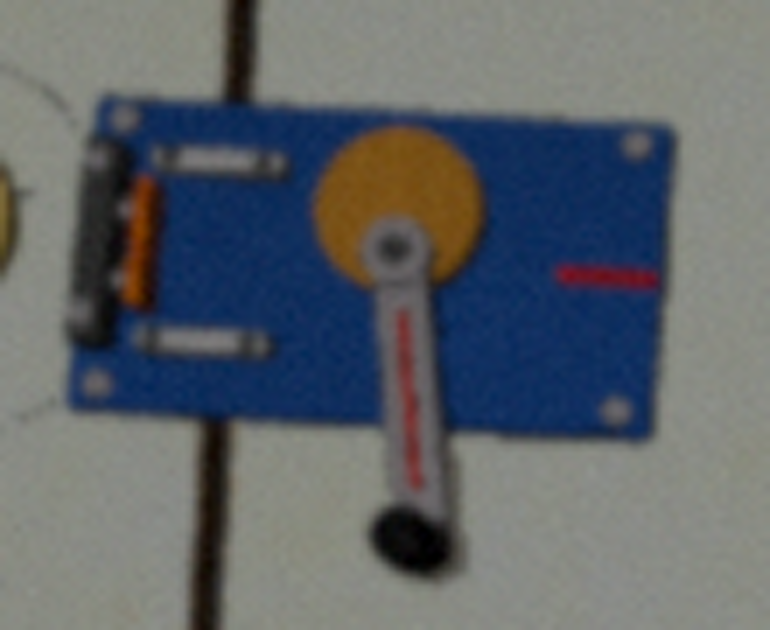

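View pics/c3.png

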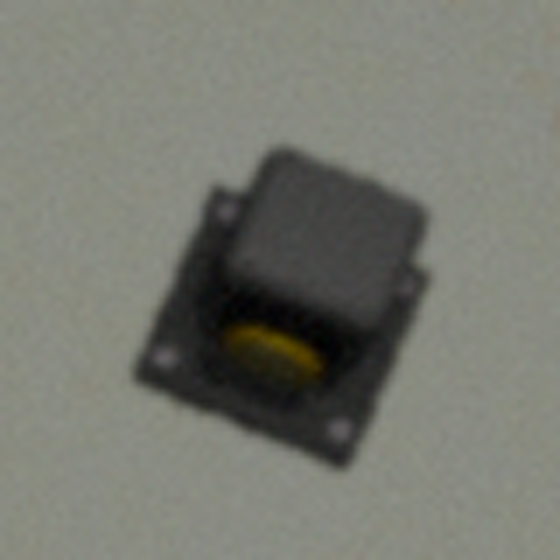

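View pics/c4.png

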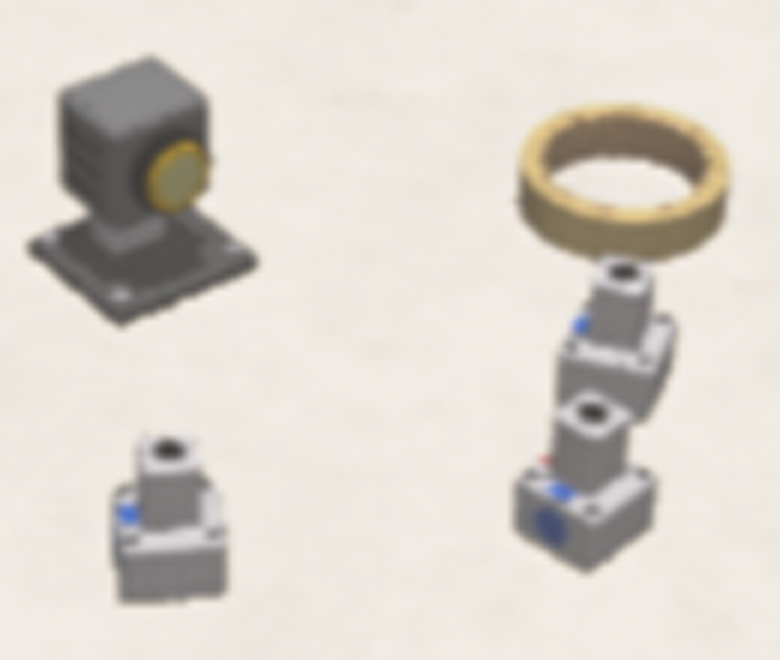

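View pics/c5.png

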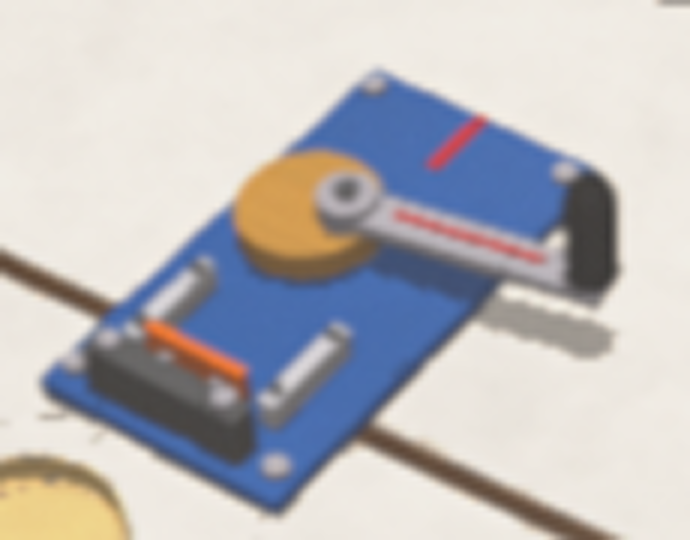

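Candidates: A (334,234) at 0.571 m, B (381,293) at 0.492 m and C (423,281) at 0.567 m from the base. B is the nearest, and the crop shows red and blue patches on its +x and +y sides, so I choose B. Next I'll measure poses from the top view.

Run:
```python
from h import *
from workcell import bot
d=load("pics/top0.npz"); hsv=cv2.cvtColor(d["image"],cv2.COLOR_RGB2HSV)
def m(lo,hi,box):
    k=cv2.inRange(hsv,lo,hi); z=np.zeros_like(k);x,y,w,h=box; z[y:y+h,x:x+w]=k[y:y+h,x:x+w]; return z
def cen(k):
    M=cv2.moments(k,True); return M["m10"]/M["m00"],M["m01"]/M["m00"],M["m00"]
bx=(365,275,32,34)
blue=m((95,110,60),(130,255,255),bx); red=m((0,110,80),(8,255,255),bx)|m((172,110,80),(180,255,255),bx); hole=m((0,0,0),(180,255,60),(374,284,16,16))
cb,cr,ch=cen(blue),cen(red),cen(hole); print(cb,cr,ch)
b=cast(d,cb[:2],.03)[0];r=cast(d,cr[:2],.03)[0];h=cast(d,ch[:2],.062)[0];print("b,r,h",b.round(4),r.round(4),h.round(4))
print("yaw red",np.degrees(np.arctan2(*(r-h)[[1,0]])),"blue-90",np.degrees(np.arctan2(*(b-h)[[1,0]]))-90)
# clamp
cl=m((100,120,60),(125,255,255),(185,185,110,75)); cl=cv2.morphologyEx(cl,cv2.MORPH_CLOSE,np.ones((15,15)))
c=max(cv2.findContours(cl,0,2)[0],key=cv2.contourArea); rc=cv2.boxPoints(cv2.minAreaRect(c)); print(rc)
W=cast(d,rc,.01); print(W.round(4)); print("centre",W.mean(0).round(4))
for i in range(4): e=W[(i+1)%4]-W[i]; print(np.hypot(*e[:2]).round(4),np.degrees(np.arctan2(e[1],e[0])).round(2))
# red index line, knob, pivot, dish, pad
kn=m((0,0,0),(180,255,45),(230,250,25,22)); print("knob",cen(kn),cast(d,cen(kn)[:2],.075).round(4))
print("pivot",cast(d,(185+393/7,185+248/7),.036).round(4))
ri=m((0,110,80),(8,255,255),(260,215,25,20))|m((172,110,80),(180,255,255),(260,215,25,20)); ys,xs=np.nonzero(ri); w=cast(d,np.c_[xs,ys],.01);print("index",w.mean(0).round(4),np.degrees(np.arctan2(*np.linalg.svd(w[:,:2]-w[:,:2].mean(0))[2][0][::-1])))
pc=[(370+x/7,140+y/7) for x,y in [(215,190),(430,275),(345,468),(137,375)]]
W=cast(d,pc,.006);print("post",W.round(4),W.mean(0)); 
for i in range(4): e=W[(i+1)%4]-W[i]; print(np.hypot(*e[:2]).round(4),np.degrees(np.arctan2(e[1],e[0])).round(2))
tc=[(370+x/7,140+y/7) for x,y in [(283,145),(430,210),(382,325),(228,270)]]
print("top",cast(d,tc,.09).round(4),cast(d,tc,.09).mean(0))
print(tool(bot.read_state()).round(3))
```

```text
(373.6, 291.6, 15.0) (382.77777777777777, 285.55555555555554, 9.0) (382.0869565217391, 292.2173913043478, 23.0)
b,r,h [ 0.427  -0.2379  0.03  ] [ 0.4411 -0.2586  0.03  ] [ 0.4239 -0.2542  0.062 ]
yaw red -14.19128918556153 blue-90 -10.813818763130712
[[194.69705 242.90753]
 [196.96066 198.76721]
 [280.30557 203.04132]
 [278.04196 247.18164]]
[[ 0.5342  0.1833  0.01  ]
 [ 0.6418  0.1853  0.01  ]
 [ 0.6344 -0.016   0.01  ]
 [ 0.5277 -0.0148  0.01  ]]
centre [0.5845 0.0844 0.01  ]
0.1076 1.09
0.2015 -92.1
0.1067 179.36
0.1982 88.1
knob (243.40540540540542, 261.94594594594594, 74.0) [[0.4832 0.0522 0.075 ]]
pivot [[0.5849 0.0703 0.036 ]]
index [0.5828 0.0033 0.01  ] -90.34819403647705
post [[ 0.729  -0.3033  0.006 ]
 [ 0.6997 -0.3765  0.006 ]
 [ 0.6313 -0.3468  0.006 ]
 [ 0.6628 -0.2765  0.006 ]] [ 0.68070785 -0.32577811  0.006     ]
0.0788 -111.86
0.0745 156.51
0.077 65.86
0.0714 -22.05
top [[ 0.7164 -0.3144  0.09  ]
 [ 0.6954 -0.3608  0.09  ]
 [ 0.6573 -0.3451  0.09  ]
 [ 0.6747 -0.2967  0.09  ]] [ 0.68598316 -0.32922324  0.09      ]
[[-0.917 -0.001  0.398  0.269]
 [-0.398  0.002 -0.917 -0.619]
 [-0.    -1.    -0.002  0.23 ]
 [ 0.     0.     0.     1.   ]]
```

```bash
python3 -m handwheel '[[-0.036,0,-0.034,0,0,0,1],[-0.036,0,-0.034,0,0,0,1],[-0.036,0,-0.034,0,0,0,1],[-0.036,0,-0.034,0,0,0,1],[-0.036,0,-0.034,0,0,0,1],[-0.036,0,-0.034,0,0,0,1],[-0.036,0,-0.034,0,0,0,1],[-0.035,0,-0.034,0,0,0,1]]' 40; python3 -m handwheel '[[0,0,0,0,0.157,0,1],[0,0,0,0,0.157,0,1],[0,0,0,0,0.157,0,1],[0,0,0,0,0.157,0,1],[0,0,0,0,0,0,1]]'
cat > look.py <<'E'
import sys
from h import *
from workcell import bot,optics
s=bot.read_state(); d=optics.read_camera("wrist"); T=tool(s)@d["hand_eye"]; n=sys.argv[1]
np.savez(f"pics/{n}.npz",T=T,**d); cv2.imwrite(f"pics/{n}.png",d["image"][:,:,::-1])
Tt=tool(s); print("t",s["time"],"pos",s["tool_pos"].round(4),"zyaw",np.degrees(np.arctan2(Tt[1,2],Tt[0,2])).round(2),"ydir",Tt[:3,1].round(3),"q",np.asarray(s["q"]).round(2),"F",np.asarray(s["wrist_force"]).round(1),"w",round(s["width"],3))
E
python3 look.py w1
```

```text
time: 1.15
tool_pos: [0.4241, -0.2536, 0.2311]
tcp_rot: [-0.415, 1.996, -1.996]
wrist_force: [0.4, 0.4, 0.1]
width: 0.999
time: 1.78
tool_pos: [0.4236, -0.2551, 0.231]
tcp_rot: [-0.228, -2.107, 2.107]
wrist_force: [-0.1, 0.1, 0.2]
width: 0.998
t 1.775 pos [ 0.4236 -0.2551  0.231 ] zyaw -102.4 ydir [-0.  0. -1.] q [-0.59 -0.08  1.98  0.    1.24  1.19] F [-0.1  0.1  0.2] w 0.998
```

View pics/w1.png

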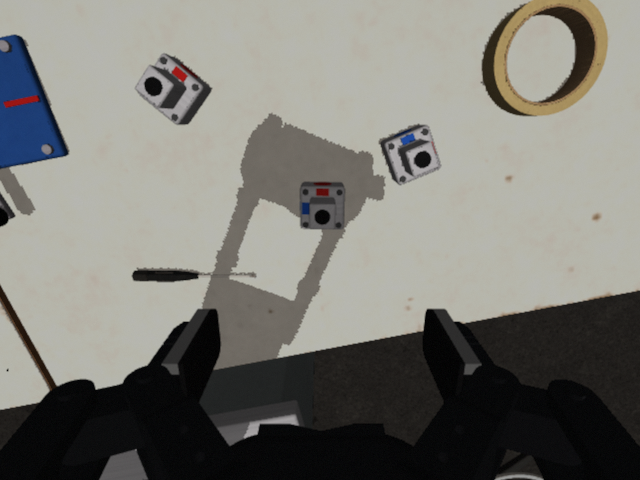

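The wrist view shows housing B at (322,205), with the red patch at (322,188) and the blue at (305,208). The black screwdriver is at (195,275). Measuring B.

```bash
cat > hs.py <<'E'
import sys
from h import *
n,x,y,w,h=sys.argv[1],*map(int,sys.argv[2:6]); z0=float(sys.argv[6]) if len(sys.argv)>6 else 0
d=load(f"pics/{n}.npz"); T=d["T"]; im=d["image"][y:y+h,x:x+w]; hsv=cv2.cvtColor(im,cv2.COLOR_RGB2HSV)
b=cv2.inRange(hsv,(95,110,60),(130,255,255)); r=cv2.inRange(hsv,(0,110,80),(8,255,255))|cv2.inRange(hsv,(172,110,80),(180,255,255))
def big(k):
    nn,l,st,c=cv2.connectedComponentsWithStats(k); i=1+np.argmax(st[1:,4]); return c[i]+[x,y],st[i,4]
k=cv2.inRange(hsv,(0,0,0),(180,255,50))
cs=[]
nn,l,st,c=cv2.connectedComponentsWithStats(k)
cands=[(st[i,4],c[i]+[x,y],st[i,2:4]) for i in range(1,nn) if st[i,4]>40]; print(cands)
ho=max(cands,key=lambda t:t[0])[1]
P={}
for nme,p,z in [("blue",big(b)[0],.03),("red",big(r)[0],.03),("hole",ho,.062)]: P[nme]=cast(d,p,z+z0,T)[0]; print(nme,p.round(1),P[nme].round(4))
H=P["hole"]
for nme,o in (("red",0),("blue",90)):
    v=P[nme]-H; print(nme,"yaw",np.degrees(np.arctan2(v[1],v[0])).round(1)-o,"len",np.hypot(*v[:2]).round(4))
E
python3 hs.py w1 296 178 54 56
python3 - <<'E'
import cv2
im=cv2.imread("pics/w1.png")[165:245,280:380]; cv2.imwrite("pics/w1c.png",cv2.resize(im,None,fx=6,fy=6,interpolation=cv2.INTER_CUBIC))
E
```

```text
[(np.int32(173), array([321.90751445, 216.69364162]), array([15, 15], dtype=int32))]
blue [305. 208.] [ 0.427 -0.239  0.03 ]
red [322.1 192. ] [ 0.439  -0.2589  0.03  ]
hole [321.9 216.7] [ 0.4231 -0.2552  0.062 ]
red yaw -13.0 len 0.0164
blue yaw -13.700000000000003 len 0.0167
```

View pics/w1c.png

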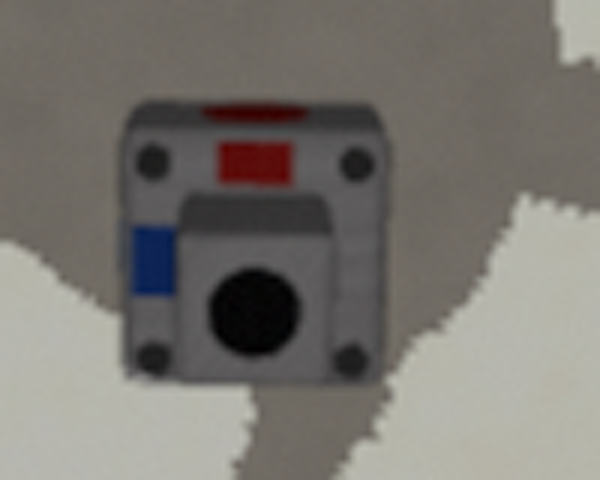

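```bash
python3 -m handwheel '[[0,0,0,0,-0.1745,0,1],[0,0,0,0,-0.1745,0,1],[0,0,0,0,-0.1745,0,1],[0,0,0,0,-0.1745,0,1],[0,0,0,0,-0.1745,0,1],[0,0,0,0,-0.1745,0,1],[0,0,0,0,-0.1745,0,1],[0,0,0,0,-0.1745,0,1]]'; python3 -m handwheel '[[0,0,0,0,-0.1745,0,1],[0,0.04,0,0,0,0,1],[0,0.04,0,0,0,0,1],[0,0.04,0,0,0,0,1],[0,0,0,0,0,0,1]]'; python3 look.py w2; python3 hs.py w2 240 180 160 200
```

```text
time: 2.82
tool_pos: [0.4237, -0.2553, 0.2312]
tcp_rot: [-1.002, 1.487, -1.486]
wrist_force: [0.9, -0.0, 0.2]
width: 1.003
time: 3.45
tool_pos: [0.4208, -0.2533, 0.1078]
tcp_rot: [-1.101, 1.374, -1.36]
wrist_force: [0.3, -0.9, 0.4]
width: 1.0
t 3.45 pos [ 0.4208 -0.2533  0.1078] zyaw -12.41 ydir [-0.007  0.005 -1.   ] q [-0.59  0.04  2.11 -0.    1.01 -0.38] F [ 0.3 -0.9  0.4] w 1.0
[(np.int32(466), array([325.6223176, 216.9248927]), array([63, 10], dtype=int32)), (np.int32(53), array([300.54716981, 230.43396226]), array([8, 8], dtype=int32)), (np.int32(56), array([351.53571429, 231.14285714]), array([8, 9], dtype=int32)), (np.int32(547), array([325.98537477, 246.12431444]), array([39, 15], dtype=int32)), (np.int32(423), array([325.89125296, 274.13711584]), array([24, 23], dtype=int32)), (np.int32(54), array([300.88888889, 277.31481481]), array([9, 8], dtype=int32)), (np.int32(48), array([349.875     , 277.91666667]), array([7, 8], dtype=int32)), (np.int32(797), array([377.59473024, 330.13425345]), array([45, 34], dtype=int32)), (np.int32(582), array([388.84536082, 365.90206186]), array([24, 30], dtype=int32))]
blue [326.4 230.5] [ 0.4272 -0.2393  0.03  ]
red [351.5 254.6] [ 0.4399 -0.2592  0.03  ]
hole [377.6 330.1] [ 0.4462 -0.2984  0.062 ]
red yaw 99.1 len 0.0398
blue yaw 17.799999999999997 len 0.0621
```

View pics/w2.png

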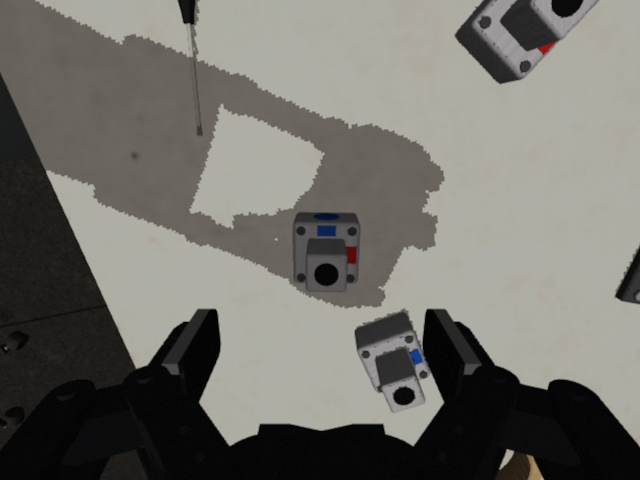

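```bash
python3 - <<'E'
from h import *
d=load("pics/w2.npz"); T=d["T"]; print(cast(d,(325.9,274.1),.062,T), cast(d,[(300.5,230.4),(351.5,231.1),(300.9,277.3),(349.9,277.9)],.03,T).mean(0))
E
python3 -m handwheel '[[0,0,0,0,0,0,1],[0,0,0,0,0,0,1]]'; python3 look.py w3
python3 - <<'E'
from h import *
d=load("pics/w3.npz"); T=d["T"]; print(T[:3,3])
im=d["image"][225:320,285:365]; k=cv2.inRange(cv2.cvtColor(im,cv2.COLOR_RGB2HSV),(0,0,0),(180,255,40))
n,l,st,c=cv2.connectedComponentsWithStats(k)
for i in range(1,n):
  if st[i,4]>40: p=c[i]+[285,225]; print(st[i],p,cast(d,p,.062,T)[0].round(4),cast(d,p,.03,T)[0].round(4))
E
```

```text
[[ 0.42317296 -0.25544256  0.062     ]] [ 0.42318374 -0.25560025  0.03      ]
time: 3.75
tool_pos: [0.4253, -0.2563, 0.1135]
tcp_rot: [-1.097, 1.364, -1.371]
wrist_force: [0.0, 0.0, 0.8]
width: 1.001
t 3.75 pos [ 0.4253 -0.2563  0.1135] zyaw -12.49 ydir [ 0.003 -0.002 -1.   ] q [-0.59  0.03  2.1  -0.    1.01 -0.37] F [0.  0.  0.8] w 1.001
[ 0.4427643  -0.17546337  0.25639879]
[ 20  31  24  22 395] [316.44303797 266.87341772] [ 0.4232 -0.2555  0.062 ] [ 0.4199 -0.2686  0.03  ]
[ 4 43  8  7 45] [292.86666667 270.93333333] [ 0.409 -0.255  0.062] [ 0.4034 -0.2681  0.03  ]
[52 43  8  8 46] [340.52173913 271.26086957] [ 0.4365 -0.2613  0.062 ] [ 0.4355 -0.2755  0.03  ]
```

```bash
python3 -m handwheel '[[0,0.025,-0.001,0,0,0,1],[0,0.025,0,0,0,0,1],[0,0.02,0,0,0,0,1],[0,0,0,0,0,0,1],[0,0,0,0,0,0,1],[0,0,0,0,0,0,1]]'; python3 look.py w4
```

```text
time: 4.55
tool_pos: [0.4239, -0.2558, 0.0427]
tcp_rot: [-1.097, 1.366, -1.37]
wrist_force: [0.5, -0.5, 0.1]
width: 1.003
t 4.55 pos [ 0.4239 -0.2558  0.0427] zyaw -12.52 ydir [ 0.002 -0.001 -1.   ] q [-0.59  0.13  2.15  0.    0.86 -0.37] F [ 0.5 -0.5  0.1] w 1.003
```

View pics/w4.png

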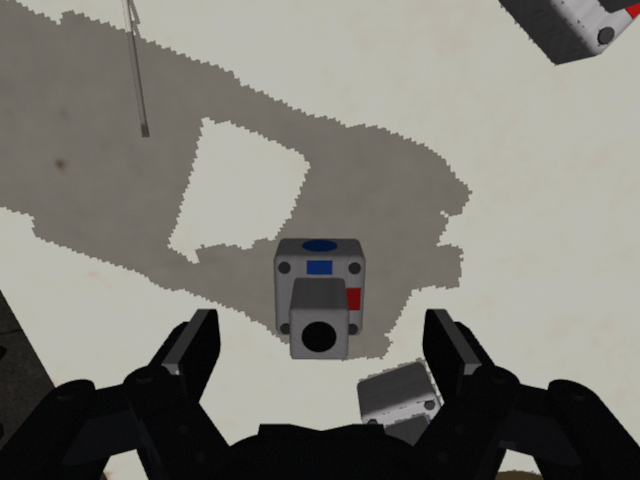

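The neck top is at (319,337), centred between the fingers at columns 213 and 427. I'll go down 9 mm and grip.

```bash
python3 -m handwheel '[[0,0.009,0,0,0,0,1],[0,0,0,0,0,0,1],[0,0,0,0,0,0,0],[0,0,0,0,0,0,0],[0,0,0,0,0,0,0],[0,0,0,0,0,0,0],[0,0,0,0,0,0,0],[0,0,0,0,0,0,0]]' 50; python3 -m handwheel '[[0,-0.02,0,0,0,0,0],[0,-0.03,0,0,0,0,0],[0,-0.03,0,0,0,0,0],[0,0,0,0,0,0,0],[0,0,0,0,0,0,0]]'; python3 look.py w5
```

```text
time: 5.6
tool_pos: [0.4231, -0.2553, 0.0325]
tcp_rot: [-1.098, 1.368, -1.369]
wrist_force: [0.5, -0.0, 2.6]
width: 0.272
time: 6.22
tool_pos: [0.4219, -0.2545, 0.111]
tcp_rot: [-1.098, 1.37, -1.367]
wrist_force: [-0.2, 0.0, -1.9]
width: 0.276
t 6.225 pos [ 0.4219 -0.2545  0.111 ] zyaw -12.52 ydir [-0.002  0.001 -1.   ] q [-0.59  0.03  2.11 -0.    1.01 -0.37] F [-0.2  0.  -1.9] w 0.276
```

View pics/w5.png

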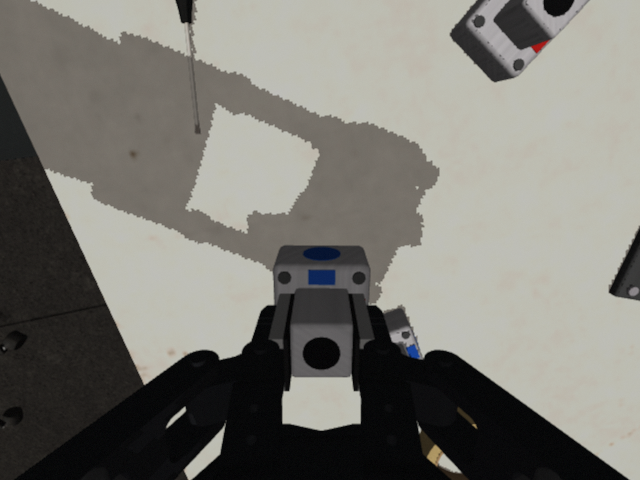

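The housing is held: neck at (321,350), blue dot at (321,254). Moving in front of the lens.

```bash
python3 -m handwheel '[[-0.002,0,0.04,0,0,0,0],[-0.002,0,0.04,0,0,0,0],[-0.002,0,0.04,0,0,0,0],[-0.001,0,0.037,0,0,0,0],[0,0.016,0,0,0.09,0,0],[0,0.016,0,0,0.09,0,0],[0,0,0,0,0,0,0],[0,0,0,0,0,0,0]]'; python3 look.py w6
python3 - <<'E'
from workcell import optics
import cv2
d=optics.read_camera("scene")["image"][:,:,::-1]; cv2.imwrite("pics/s6.png",cv2.resize(d[150:290,240:420],None,fx=4,fy=4,interpolation=cv2.INTER_CUBIC))
d=optics.read_camera("top")["image"][:,:,::-1]; cv2.imwrite("pics/t6.png",cv2.resize(d[140:300,310:500],None,fx=4,fy=4,interpolation=cv2.INTER_CUBIC))
E
```

```text
time: 7.28
tool_pos: [0.5771, -0.282, 0.0794]
tcp_rot: [-0.995, 1.497, -1.494]
wrist_force: [0.7, 0.1, -0.4]
width: 0.272
t 7.275 pos [ 0.5771 -0.282   0.0794] zyaw -22.75 ydir [-0.001  0.001 -1.   ] q [-0.49  0.33  1.81  0.    1.   -0.1 ] F [ 0.7  0.1 -0.4] w 0.272
```

View pics/s6.png

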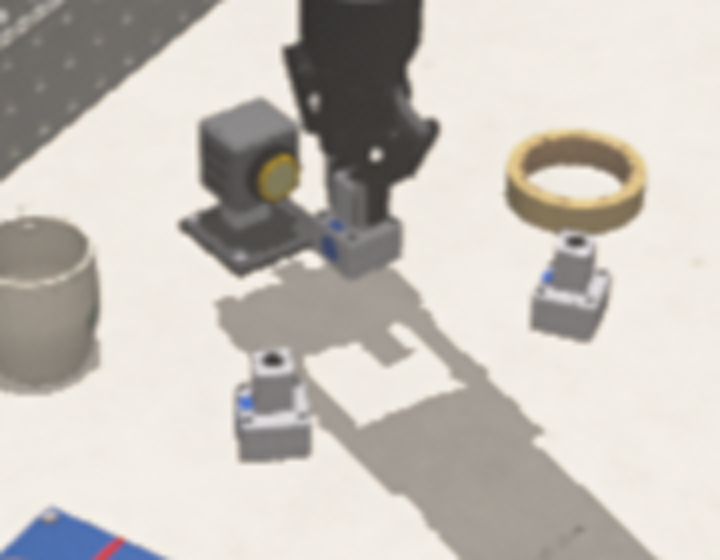

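View pics/w6.png

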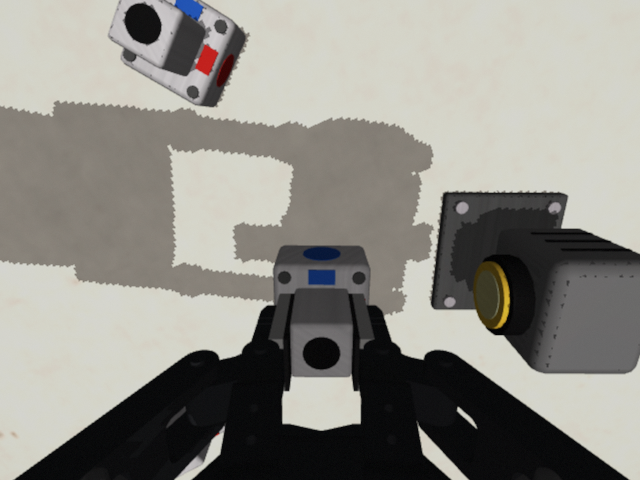

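View pics/t6.png

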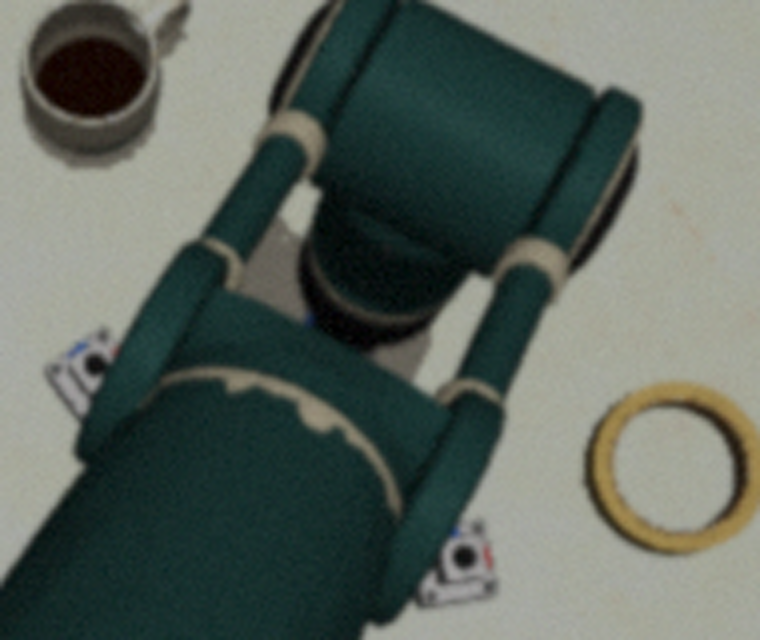

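```bash
python3 - <<'E'
from h import *
d=load("pics/w6.npz"); T=d["T"]; hsv=cv2.cvtColor(d["image"],cv2.COLOR_RGB2HSV)
k=cv2.inRange(hsv,(20,150,80),(35,255,255)); ys,xs=np.nonzero(k[230:350,460:540]); p=np.array([xs.min()+xs.max(),ys.min()+ys.max()])/2+[460,230]
L=cast(d,p,.062,T)[0]; print(p,"lens",L)
e=cast(d,[(443,193),(432,309)],.007,T); v=e[1]-e[0]; print(e,np.degrees(np.arctan2(v[1],v[0]))+90, np.linalg.norm(v))
t=np.array([0.5771,-0.282]); 
for y in (-22,-23,-24):
  y=np.radians(y);c=np.array([np.cos(y),np.sin(y)]);n=np.array([-c[1],c[0]]); w=L[:2]-t; print(w@c,w@n)
E
python3 -m handwheel '[[0,0,0,0,0,0,0],[0,0,0,0,0,0,0],[0,0,0,0,0,0,0],[0,0,0,0,0,0,0],[0,0,0,0,0,0,0],[0,0,0,0,0,0,0]]'
```

```text
[501.  296.5] lens [ 0.65995131 -0.31798329  0.062     ]
[[ 0.66144263 -0.27345124  0.007     ]
 [ 0.63171719 -0.34757416  0.007     ]] -21.852216709063953 0.07986118040838248
0.09029797309121614 -0.0023264818839806153
0.0903248229799545 -0.0007502106226703179
0.09032415905261695 0.0008262891600630903
time: 8.18
tool_pos: [0.5776, -0.2823, 0.0802]
tcp_rot: [-0.994, 1.496, -1.496]
wrist_force: [0.2, 0.1, -1.8]
width: 0.275
```

The plate edge puts the post's origin 112.6 mm ahead of the tool, against 113 wanted, and within about 2 mm sideways. Red has been shown for over 1 s, so I turn to blue.

```bash
python3 -m handwheel '[[0,0,0,0,0.1745,0,0],[0,0,0,0,0.1745,0,0],[0,0,0,0,0.1745,0,0],[0,0,0,0,0.1745,0,0],[0,0,0,0,0.1745,0,0],[0,0,0,0,0.1745,0,0],[0,0,0,0,0.1745,0,0],[0,0,0,0,0.1745,0,0]]'; python3 -m handwheel '[[0,0,0,0,0.1745,0,0],[0,0,0,0,0,0,0],[0,0,0,0,0,0,0],[0,0,0,0,0,0,0],[0,0,0,0,0,0,0],[0,0,0,0,0,0,0],[0,0,0,0,0,0,0],[0,0,0,0,0,0,0]]';python3 -m handwheel '[[0,0,0,0,0,0,0],[0,0,0,0,0,0,0]]'; python3 look.py w7
```

```text
time: 9.18
tool_pos: [0.5776, -0.2823, 0.0803]
tcp_rot: [-0.242, -2.1, 2.1]
wrist_force: [0.8, -0.9, -2.3]
width: 0.274
time: 10.18
tool_pos: [0.5776, -0.2823, 0.0803]
tcp_rot: [-0.404, -2.003, 2.003]
wrist_force: [-0.5, 0.1, -1.6]
width: 0.276
time: 10.42
tool_pos: [0.5776, -0.2823, 0.0803]
tcp_rot: [-0.404, -2.003, 2.003]
wrist_force: [-0.3, -1.3, -2.1]
width: 0.273
t 10.425 pos [ 0.5776 -0.2823  0.0803] zyaw -112.81 ydir [-0.  0. -1.] q [-0.49  0.33  1.81 -0.    1.    1.48] F [-0.3 -1.3 -2.1] w 0.273
```

View pics/w7.png

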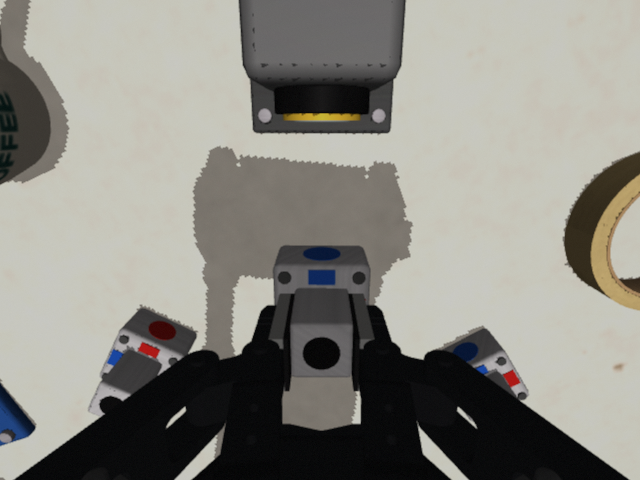

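Blue dot at (321,254) faces the lens at (321,116), square and centred, held for over 1 s. Now I'll lift and go over to the clamp.

```bash
python3 -m handwheel '[[0,-0.06,0,0,0,0,0],[0,-0.06,0,0,0,0,0],[0.0197,0,-0.05,0,0,0,0],[0.0197,0,-0.05,0,0,0,0],[0.0197,0,-0.05,0,0,0,0],[0.0197,0,-0.05,0,0,0,0],[0.0197,0,-0.05,0,0,0,0],[0.0197,0,-0.05,0,0,0,0]]'; python3 -m handwheel '[[0,0,0,0,-0.178,0,0],[0,0,0,0,-0.178,0,0],[0,0,0,0,-0.178,0,0],[0,0,0,0,-0.178,0,0],[0,0,0,0,-0.178,0,0],[0,0,0,0,-0.178,0,0],[0,0,0,0,-0.178,0,0],[0,0,0,0,-0.178,0,0]]';python3 -m handwheel '[[0,0,0,0,-0.178,0,0],[0,0,0,0,-0.178,0,0],[0,0,0,0,-0.173,0,0],[0,0,0,0,0,0,0],[0,0,0,0,0,0,0],[0,0,0,0,0,0,0]]'; python3 look.py w8
```

```text
time: 11.48
tool_pos: [0.5848, 0.0418, 0.2005]
tcp_rot: [-0.405, -2.003, 2.003]
wrist_force: [0.7, 0.2, -1.4]
width: 0.271
time: 12.48
tool_pos: [0.5849, 0.0401, 0.2003]
tcp_rot: [-0.904, 1.594, -1.594]
wrist_force: [0.5, -0.4, -1.6]
width: 0.268
time: 13.22
tool_pos: [0.585, 0.0401, 0.2003]
tcp_rot: [-1.201, 1.222, -1.222]
wrist_force: [-0.2, 0.1, -2.1]
width: 0.276
t 13.225 pos [0.585  0.0401 0.2003] zyaw -1.01 ydir [ 0.  0. -1.] q [0.03 0.12 1.83 0.   1.19 0.04] F [-0.2  0.1 -2.1] w 0.276
```

View pics/w8.png

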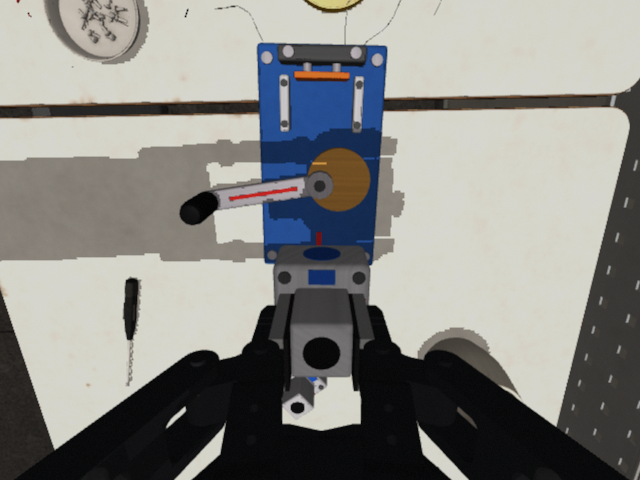

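Run:
```python
from h import *
d=load("pics/w8.npz"); T=d["T"]; hsv=cv2.cvtColor(d["image"],cv2.COLOR_RGB2HSV)
cv2.imwrite("pics/w8c.png",cv2.resize(d["image"][30:290,170:430,::-1],None,fx=2.3,fy=2.3,interpolation=cv2.INTER_CUBIC))
cv2.imwrite("pics/w8d.png",cv2.resize(d["image"][30:170,250:400,::-1],None,fx=4.2,fy=4.2,interpolation=cv2.INTER_CUBIC))
k=cv2.inRange(hsv,(100,120,50),(125,255,255)); 
# left/right plate edges by row
L=[];Rr=[]
for y in range(70,235,3):
    xs=np.nonzero(k[y,230:420])[0]+230
    if len(xs): L.append((xs.min(),y)); Rr.append((xs.max()+1,y))
for n,P in (("L",L),("R",Rr)):
    W=cast(d,P,.01,T); f=np.polyfit(W[:,1],W[:,0],1); r=W[:,0]-np.polyval(f,W[:,1]); g=abs(r)<.002; f=np.polyfit(W[g,1],W[g,0],1); print(n,"yaw",-np.degrees(np.arctan(f[0])).round(2),"x at y=.1",np.polyval(f,.1).round(4),g.sum(),len(g))
o=cv2.inRange(hsv,(5,170,120),(16,255,255)); ys,xs=np.nonzero(o[60:95,280:370]); print("pad px",xs.min()+280,xs.max()+280,ys.min()+60,ys.max()+60)
b=cv2.inRange(hsv,(14,100,60),(26,255,255))[140:215,300:375]; ys,xs=np.nonzero(b); print("cam px",xs.min()+300,xs.max()+300,ys.min()+140,ys.max()+140)
```

```text
L yaw -4.13 x at y=.1 0.5302 7 55
R yaw -2.13 x at y=.1 0.6401 55 55
pad px 295 348 72 78
cam px 308 369 148 210
```

View pics/w8d.png

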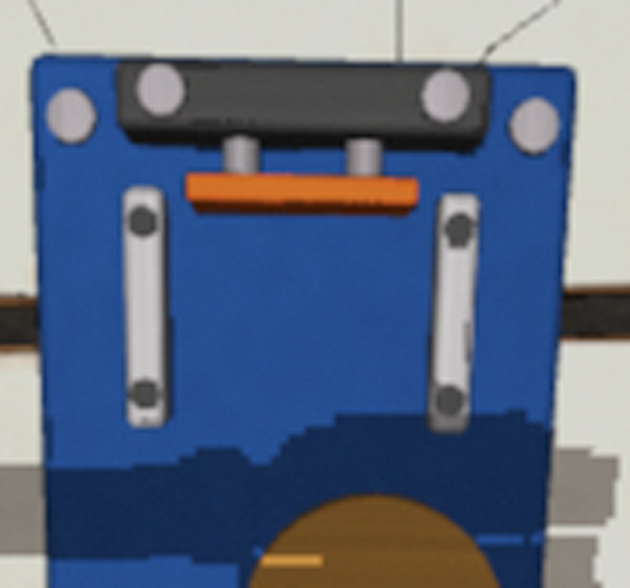

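View pics/w8c.png

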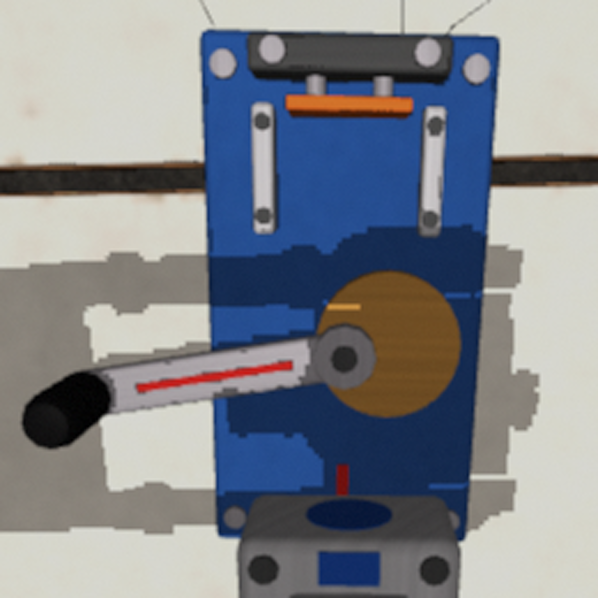

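Run:
```python
from h import *
d=load("pics/w8.npz"); T=d["T"]
f=lambda x,y,z: cast(d,(250+x/4.2,30+y/4.2),z,T)[0]
P={n:f(*p) for n,p in dict(l1=(143,222,.024),l2=(145,394,.024),r1=(459,230,.024),r2=(449,401,.024),li1=(161,192,.024),li2=(164,415,.024),ri1=(440,197,.024),ri2=(430,415,.024),padL=(187,205,.030),padR=(417,210,.030),cam=(375,494,.026),tl=(33,58,.01),tr=(577,68,.01),s1=(72,116,.01),s2=(535,126,.01)).items()}
for n,p in P.items(): print(n,p[:2].round(4))
a=np.radians(-2.1); X=np.array([np.cos(a),np.sin(a)]);Y=np.array([-X[1],X[0]])
for n,p in P.items(): print(n,(p[:2]@X).round(4),(p[:2]@Y).round(4))
def yaw(p,q): v=P[q]-P[p]; return np.degrees(np.arctan2(v[1],v[0]))
print([yaw(*t).round(2) for t in [("l1","r1"),("l2","r2"),("padL","padR"),("tl","tr"),("s1","s2")]],[(yaw(*t)-90).round(2) for t in [("l2","l1"),("r2","r1")]])
g=lambda x,y,z: cast(d,(170+x/2.3,30+y/2.3),z,T)[0]
pv=g(344,358,.036); print("pivot",pv, pv[:2]@X,pv[:2]@Y)
kt=g(52,423,.08); print("knobtop",kt,"ang",np.degrees(np.arctan2(*(kt-pv)[[1,0]])),np.hypot(*(kt-pv)[:2]))
# index line
print("idx",g(343,466,.01))
```

```text
l1 [0.5569 0.1522]
l2 [0.5557 0.1202]
r1 [0.6189 0.1497]
r2 [0.6174 0.1178]
li1 [0.5607 0.1575]
li2 [0.5594 0.116 ]
ri1 [0.615  0.1557]
ri2 [0.6135 0.1151]
padL [0.566  0.1545]
padR [0.6101 0.1529]
cam [0.6022 0.0998]
tl [0.5353 0.1837]
tr [0.6432 0.1801]
s1 [0.5424 0.1732]
s2 [0.6352 0.1699]
l1 0.551 0.1725
l2 0.5509 0.1404
r1 0.613 0.1723
r2 0.6126 0.1403
li1 0.5545 0.1779
li2 0.5548 0.1365
ri1 0.6089 0.1781
ri2 0.6089 0.1375
padL 0.56 0.1751
padR 0.6041 0.1751
cam 0.5982 0.1218
tl 0.5282 0.2032
tr 0.6362 0.2036
s1 0.5356 0.193
s2 0.6285 0.193
[np.float64(-2.29), np.float64(-2.22), np.float64(-2.1), np.float64(-1.89), np.float64(-2.07)] [np.float64(-2.13), np.float64(-2.65)]
pivot [0.5846749 0.0689047 0.036    ] 0.5817573069471726 0.09028308466027854
knobtop [0.48804493 0.05665333 0.08      ] ang -172.7742216885084 0.09740352888645909
idx [0.58324717 0.01822323 0.01      ]
```

Clamp yaw is about -2.15°, nest at about (0.587, 0.127), pocket measures 54.2 x 53 mm. Moving above it.

```bash
python3 -m handwheel '[[-0.03,0,0,0,0.02,0,0],[-0.03,0,0,0,0,0,0],[-0.027,0,0.001,0,0,0,0],[0,0.03,0,0,0,0,0],[0,0.03,0,0,0,0,0],[0,0.03,0,0,0,0,0],[0,0,0,0,0,0,0],[0,0,0,0,0,0,0]]'; python3 -m handwheel '[[0,0,0,0,0,0,0],[0,0,0,0,0,0,0]]'; python3 look.py w9
```

```text
time: 14.28
tool_pos: [0.5893, 0.1271, 0.1113]
tcp_rot: [-1.191, 1.235, -1.236]
wrist_force: [0.1, -0.3, -1.4]
width: 0.272
time: 14.52
tool_pos: [0.5896, 0.1272, 0.1119]
tcp_rot: [-1.19, 1.234, -1.237]
wrist_force: [0.0, 0.2, -1.8]
width: 0.271
t 14.525 pos [0.5896 0.1272 0.1119] zyaw -2.07 ydir [ 0.003  0.    -1.   ] q [0.17 0.23 1.88 0.   1.03 0.21] F [ 0.   0.2 -1.8] w 0.271
```

View pics/w9.png

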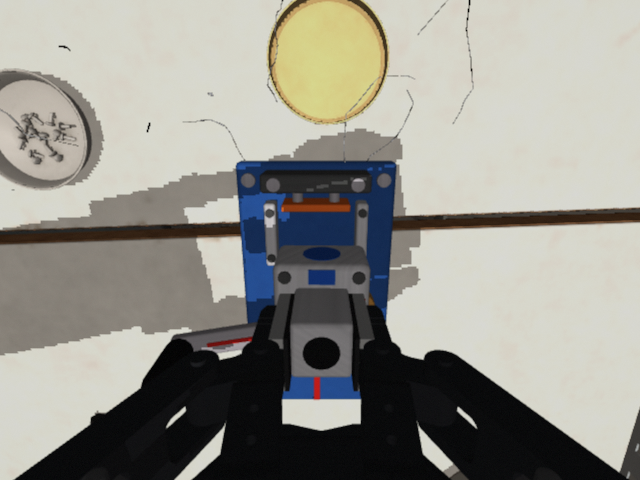

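```bash
python3 - <<'E'
from h import *
d=load("pics/w9.npz"); T=d["T"]; p=cast(d,[(270,212.5),(362.7,213)],.024,T); print(p,p.mean(0))
E
python3 -m handwheel '[[0,0.015,-0.0015,0,0,0,0],[0,0.015,-0.001,0,0,0,0],[0,0,0,0,0,0,0],[0,0,0,0,0,0,0],[0,0,0,0,0,0,0]]'; python3 look.py w10
```

```text
[[0.55713915 0.15259909 0.024     ]
 [0.61884024 0.15002292 0.024     ]] [0.58798969 0.15131101 0.024     ]
time: 15.2
tool_pos: [0.5865, 0.1272, 0.0807]
tcp_rot: [-1.191, 1.235, -1.236]
wrist_force: [-0.1, -0.0, -1.0]
width: 0.273
t 15.2 pos [0.5865 0.1272 0.0807] zyaw -2.07 ydir [ 0.001  0.    -1.   ] q [0.17 0.26 1.91 0.   0.98 0.21] F [-0.1 -0.  -1. ] w 0.273
```

View pics/w10.png

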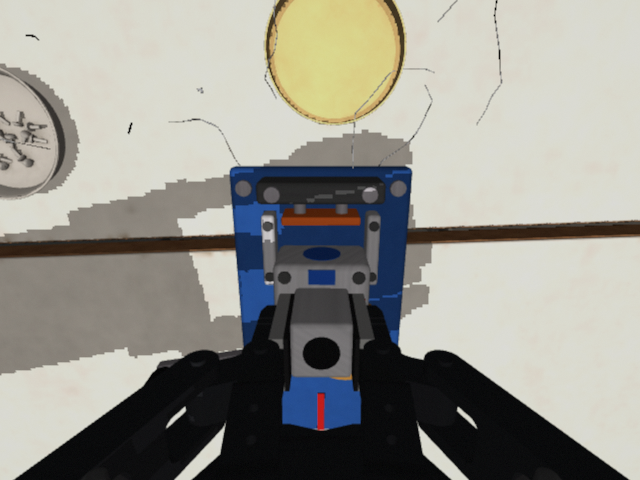

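```bash
python3 -m handwheel '[[0,0.013,0,0,0,0,0],[0,0.012,0,0,0,0,0],[0,0.006,0,0,0,0,0],[0,0.004,0,0,0,0,0],[0,0,0,0,0,0,0],[0,0,0,0,0,0,0]]'; python3 look.py w11
```

```text
time: 16.0
tool_pos: [0.5864, 0.1272, 0.0456]
tcp_rot: [-1.191, 1.235, -1.236]
wrist_force: [0.1, -0.1, -1.7]
width: 0.27
t 16.0 pos [0.5864 0.1272 0.0456] zyaw -2.06 ydir [ 0.001  0.    -1.   ] q [ 0.17  0.3   1.93 -0.    0.91  0.21] F [ 0.1 -0.1 -1.7] w 0.27
```

View pics/w11.png

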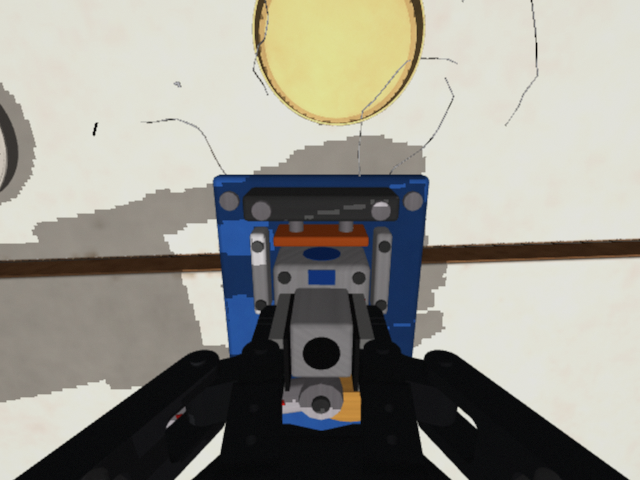

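The housing sits between the rails, free of contact. I'll lower the last 3 mm and release.

```bash
python3 -m handwheel '[[0,0.0025,0,0,0,0,0],[0,0,0,0,0,0,0],[0,0,0,0,0,0,0]]'; python3 -m handwheel '[[0,0,0,0,0,0,0.6],[0,0,0,0,0,0,1],[0,0,0,0,0,0,1],[0,0,0,0,0,0,1],[0,0,0,0,0,0,1],[0,-0.03,0,0,0,0,1],[0,-0.05,0,0,0,0,1],[0,-0.05,0,0,0,0,1]]'; python3 -m handwheel '[[0.03,0,0,0,0,0,1],[0.03,0,0,0,0,0,1],[0,0,0,0,0,0,1],[0,0,0,0,0,0,1]]';  python3 look.py w12
```

```text
time: 16.42
tool_pos: [0.586, 0.1271, 0.0428]
tcp_rot: [-1.192, 1.236, -1.236]
wrist_force: [-0.4, 0.4, -1.0]
width: 0.273
time: 17.42
tool_pos: [0.5855, 0.127, 0.1736]
tcp_rot: [-1.193, 1.236, -1.235]
wrist_force: [-0.2, -0.1, 0.4]
width: 1.0
time: 17.92
tool_pos: [0.5838, 0.0674, 0.1727]
tcp_rot: [-1.191, 1.236, -1.236]
wrist_force: [0.5, -0.4, 0.1]
width: 1.001
t 17.925 pos [0.5838 0.0674 0.1727] zyaw -2.09 ydir [-0.     0.001 -1.   ] q [0.07 0.14 1.86 0.   1.14 0.11] F [ 0.5 -0.4  0.1] w 1.001
```

View pics/w12.png

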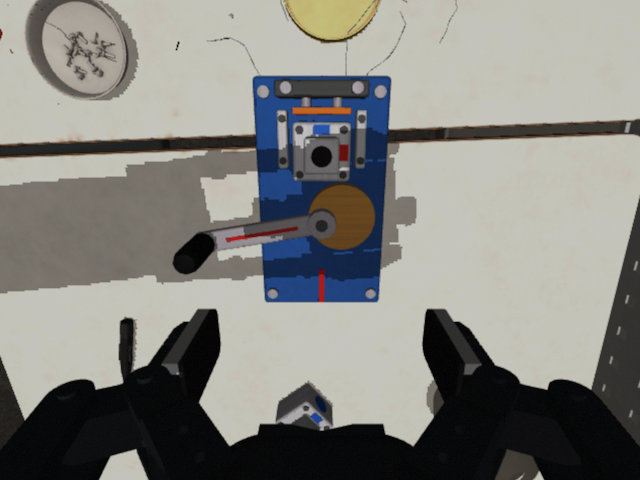

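```bash
python3 hs.py w12 288 118 68 66 0.01
python3 - <<'E'
from h import *
d=load("pics/w12.npz"); T=d["T"]
cv2.imwrite("pics/w12c.png",cv2.resize(d["image"][200:310,165:385,::-1],None,fx=3.6,fy=3.6,interpolation=cv2.INTER_CUBIC))
print("idx",cast(d,[(322,273),(322,300)],.01,T).round(4))
E
```

```text
[(np.int32(333), array([321.05705706, 156.2042042 ]), array([21, 21], dtype=int32))]
blue [321.6 148. ] [0.5869 0.1301 0.04  ]
red [343.3 152.7] [0.6031 0.1261 0.04  ]
hole [321.1 156.2] [0.5864 0.1271 0.072 ]
red yaw -3.3 len 0.0168
blue yaw -10.599999999999994 len 0.0031
idx [[ 0.5833  0.0148  0.01  ]
 [ 0.5823 -0.0134  0.01  ]]
```

View pics/w12c.png

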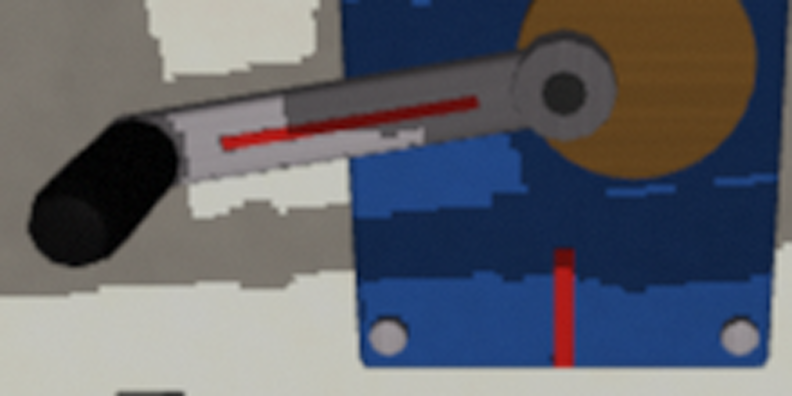

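Run:
```python
from h import *
d=load("pics/w12.npz"); T=d["T"]
k=cast(d,(183.9,263.9),.08,T)[0]; p=cast(d,(321.7,225.8),.038,T)[0]; v=(k-p)[:2]
print("knob",k,"pivot",p,np.hypot(*v),np.degrees(np.arctan2(v[1],v[0])))
t=load("pics/top0.npz"); print(cast(t,(185+410/7,185+540/7),.08))
for a0 in np.arange(-172.3,-88,10): print(a0, (p[:2]+.1*np.array([np.cos(np.radians(a0)),np.sin(np.radians(a0))])).round(4))
a0=-92.1;print(a0, (p[:2]+.1*np.array([np.cos(np.radians(a0)),np.sin(np.radians(a0))])).round(4))
```

```text
knob [0.48590279 0.05626183 0.08      ] pivot [0.58480743 0.06876343 0.038     ] 0.09969161820313782 -172.79599219301946
[[0.48215023 0.0508545  0.08      ]]
-172.3 [0.4857 0.0554]
-162.3 [0.4895 0.0384]
-152.3 [0.4963 0.0223]
-142.3 [0.5057 0.0076]
-132.3 [ 0.5175 -0.0052]
-122.30000000000001 [ 0.5314 -0.0158]
-112.30000000000001 [ 0.5469 -0.0238]
-102.30000000000001 [ 0.5635 -0.0289]
-92.30000000000001 [ 0.5808 -0.0312]
-92.1 [ 0.5811 -0.0312]
```

Knob at (0.4857, 0.056), pivot at (0.5848, 0.0688). The housing hole reads (0.5864, 0.1271), i.e. centred in the nest. Moving above the knob with the jaws turned along the lever's tangent.

```bash
python3 -m handwheel '[[0.005,0,-0.0325,0,0,0,1],[0.005,0,-0.0325,0,0,0,1],[0.005,0,-0.0325,0,0,0,1],[0,0,0,0,0.1745,0,1],[0,0,0,0,0.1745,0,1],[0,0,0,0,0.1745,0,1],[0,0,0,0,0.1745,0,1],[0,0,0,0,0.1745,0,1]]' 50; python3 -m handwheel '[[0,0,0,0,0.1745,0,1],[0,0,0,0,0.1745,0,1],[0,0,0,0,0.1745,0,1],[0,0.03,0,0,0,0,1],[0,0.02,0,0,0,0,1],[0,0,0,0,0,0,1],[0,0,0,0,0,0,1],[0,0,0,0,0,0,1]]'; python3 look.py w13
```

```text
time: 18.98
tool_pos: [0.4858, 0.0566, 0.1727]
tcp_rot: [-0.629, 1.843, -1.842]
wrist_force: [1.0, 0.8, 0.7]
width: 0.997
time: 19.98
tool_pos: [0.4869, 0.0559, 0.124]
tcp_rot: [-0.147, 2.148, -2.148]
wrist_force: [-0.3, -0.1, -0.4]
width: 0.997
t 19.975 pos [0.4869 0.0559 0.124 ] zyaw -82.03 ydir [ 0.002  0.    -1.   ] q [0.06 0.01 2.1  0.   1.03 1.5 ] F [-0.3 -0.1 -0.4] w 0.997
```

View pics/w13.png

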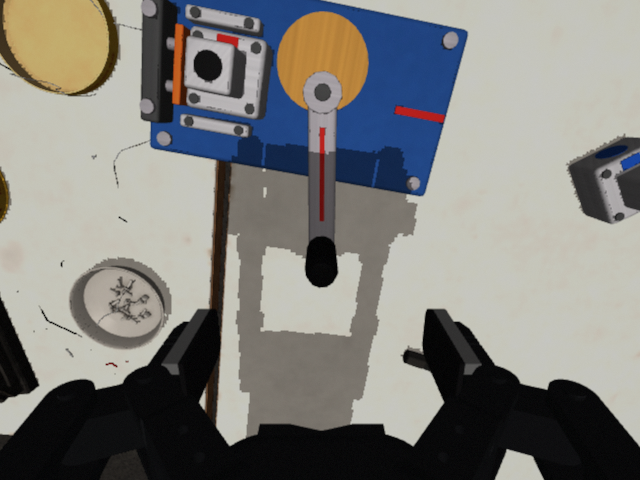

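```bash
python3 - <<'E'
from h import *
d=load("pics/w13.npz"); T=d["T"]
print(cast(d,(321.5,270),.08,T),cast(d,(322.5,92),.038,T))
E
python3 -m handwheel '[[0.001,0.02,0,0,0,0,1],[0,0.025,0,0,0,0,1],[0,0.025,0,0,0,0,1],[0,0.011,0,0,0,0,1],[0,0,0,0,0,0,1],[0,0,0,0,0,0,1]]';python3 look.py w14
```

```text
[[0.488479   0.05625436 0.08      ]] [[0.58452004 0.06917341 0.038     ]]
time: 20.78
tool_pos: [0.486, 0.0556, 0.0429]
tcp_rot: [-0.147, 2.149, -2.149]
wrist_force: [0.8, -0.4, 0.4]
width: 0.999
t 20.775 pos [0.486  0.0556 0.0429] zyaw -82.05 ydir [ 0.002  0.    -1.   ] q [ 0.06  0.12  2.16 -0.    0.86  1.49] F [ 0.8 -0.4  0.4] w 0.999
```

View pics/w14.png

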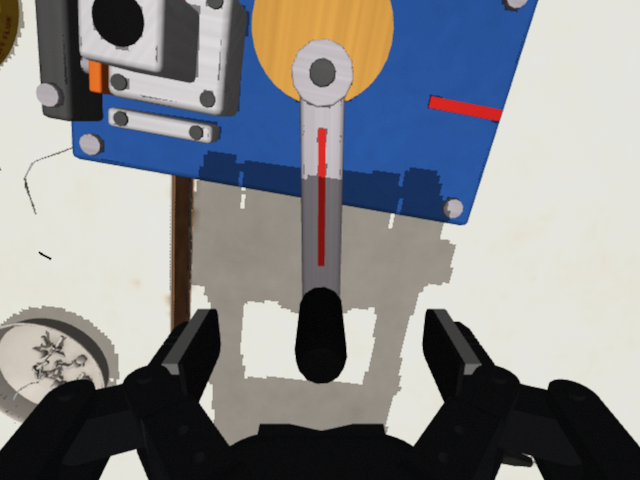

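The knob, top at (321,362), is centred between the fingers. Closing on it, then swinging.

```bash
python3 -m handwheel '[[0,0,0,0,0,0,0],[0,0,0,0,0,0,0],[0,0,0,0,0,0,0],[0,0,0,0,0,0,0],[0,0,0,0,0,0,0],[0,0,0,0,0,0,0],[0,0,0,0,0,0,0]]' 50; python3 -m handwheel '[[-0.0004,0,0.0087,0,-0.0873,0,0],[-0.0004,0,0.0087,0,-0.0873,0,0],[-0.0004,0,0.0087,0,-0.0873,0,0],[-0.0004,0,0.0087,0,-0.0873,0,0]]'; python3 look.py w15
```

```text
time: 21.7
tool_pos: [0.4849, 0.0556, 0.042]
tcp_rot: [-0.149, 2.15, -2.149]
wrist_force: [-2.3, 1.1, 4.6]
width: 0.216
time: 22.2
tool_pos: [0.4954, 0.0226, 0.0419]
tcp_rot: [-0.488, 1.948, -1.947]
wrist_force: [-2.4, 1.2, 4.4]
width: 0.219
t 22.2 pos [0.4954 0.0226 0.0419] zyaw -61.88 ydir [-0.001  0.    -1.   ] q [-0.01  0.13  2.15  0.    0.86  1.07] F [-2.4  1.2  4.4] w 0.219
```

View pics/w15.png

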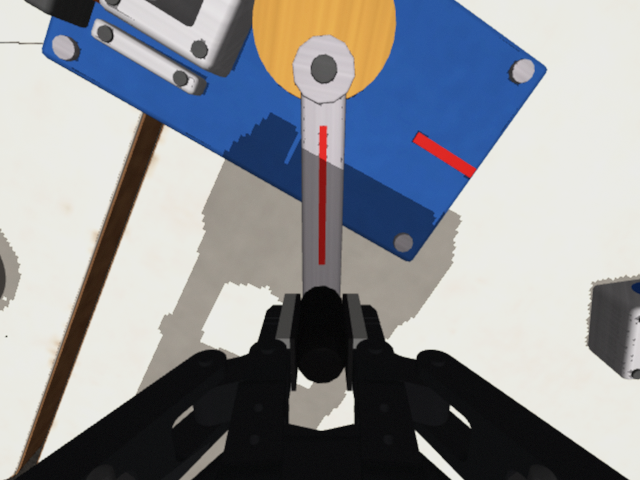

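The lever follows: its red stripe stays vertical at column 322. Forces are low, so I continue.

```bash
python3 -m handwheel '[[-0.0004,0,0.0087,0,-0.0873,0,0],[-0.0004,0,0.0087,0,-0.0873,0,0],[-0.0004,0,0.0087,0,-0.0873,0,0],[-0.0004,0,0.0087,0,-0.0873,0,0],[-0.0004,0,0.0087,0,-0.0873,0,0],[-0.0004,0,0.0087,0,-0.0873,0,0]]'; python3 -m handwheel '[[-0.0004,0,0.0087,0,-0.0873,0,0],[-0.0004,0,0.0087,0,-0.0873,0,0],[-0.0004,0,0.0087,0,-0.0873,0,0],[-0.0004,0,0.0087,0,-0.0873,0,0],[0,0,0,0,0,0,0],[0,0,0,0,0,0,0]]'; python3 look.py w16
```

```text
time: 23.0
tool_pos: [0.5301, -0.0153, 0.0419]
tcp_rot: [-0.894, 1.608, -1.606]
wrist_force: [-4.5, 0.7, 7.4]
width: 0.219
time: 23.75
tool_pos: [0.5628, -0.0288, 0.0419]
tcp_rot: [-1.104, 1.363, -1.363]
wrist_force: [-3.3, -2.7, 5.1]
width: 0.22
t 23.75 pos [ 0.5628 -0.0288  0.0419] zyaw -12.08 ydir [-0.001 -0.001 -1.   ] q [-0.09  0.25  2.01 -0.    0.89  0.12] F [-3.3 -2.7  5.1] w 0.22
```

View pics/w16.png

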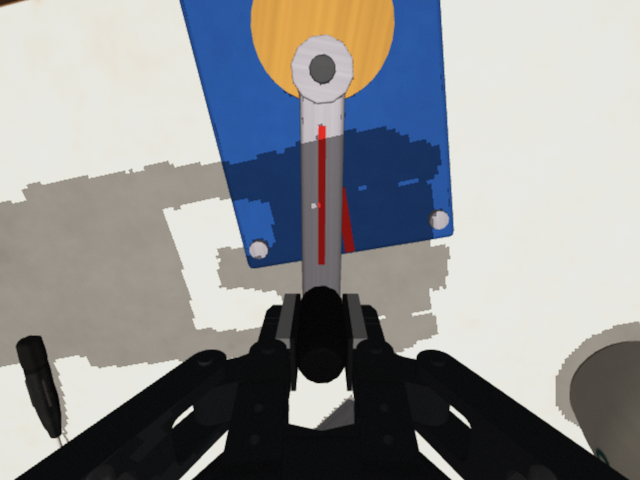

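The red index line, (343,190) to (350,250), is about 10° further on. Two more rows.

```bash
python3 -m handwheel '[[-0.0004,0,0.0087,0,-0.0873,0,0],[-0.0004,0,0.0087,0,-0.0873,0,0],[0,0,0,0,0,0,0],[0,0,0,0,0,0,0],[0,0,0,0,0,0,0],[0,0,0,0,0,0,0]]'; python3 look.py w17
python3 - <<'E'
from h import *
from workcell import optics
d=load("pics/w17.npz");T=d["T"]; 
hsv=cv2.cvtColor(d["image"],cv2.COLOR_RGB2HSV); k=cv2.inRange(hsv,(0,110,60),(8,255,255))|cv2.inRange(hsv,(172,110,60),(180,255,255))
ys,xs=np.nonzero(k[100:275,295:350]); W=cast(d,np.c_[xs+295,ys+100],.034,T)[:,:2]; v=np.linalg.svd(W-W.mean(0))[2][0]; print("stripe dir",np.degrees(np.arctan2(v[1],v[0])),len(xs))
s=optics.read_camera("scene")["image"][:,:,::-1]; cv2.imwrite("pics/s17.png",cv2.resize(s[230:360,180:340],None,fx=4.5,fy=4.5,interpolation=cv2.INTER_CUBIC))
E
```

```text
time: 24.55
tool_pos: [0.5801, -0.031, 0.0419]
tcp_rot: [-1.193, 1.236, -1.237]
wrist_force: [-3.3, -3.7, 5.0]
width: 0.217
t 24.55 pos [ 0.5801 -0.031   0.0419] zyaw -2.07 ydir [-0.001 -0.001 -1.   ] q [-0.1   0.28  1.97 -0.    0.9  -0.06] F [-3.3 -3.7  5. ] w 0.217
stripe dir -92.17746039673393 995
```

View pics/w17.png

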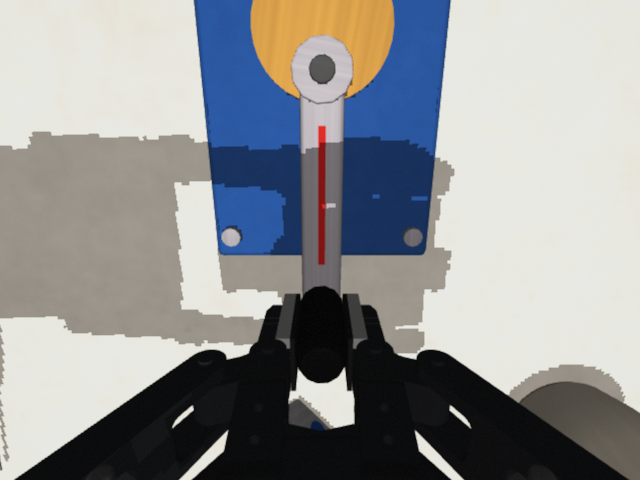

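View pics/s17.png

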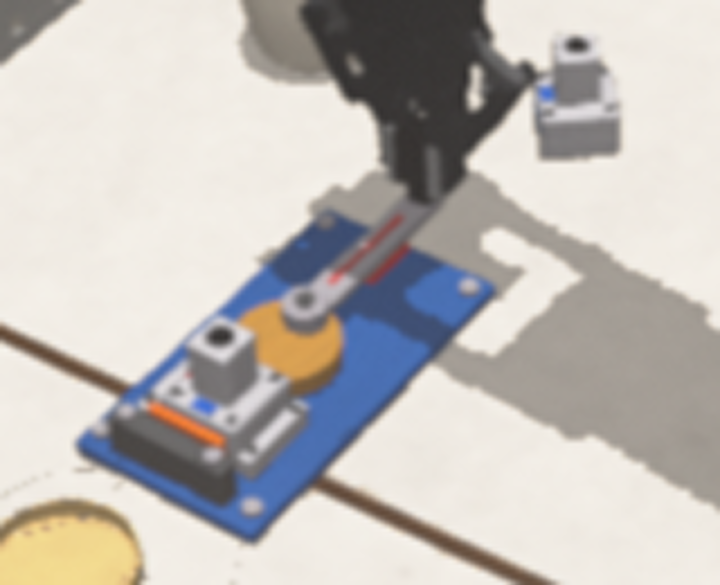

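The stripe points at -92.2° and the clamp's -y axis at about -92.15°, so the lever lies over the index line. The housing stands upright, pressed against the orange pad, and the knob is gripped. Handing in.

```bash
python3 -m handwheel '[[0,0,0,0,0,0,0],[0,0,0,0,0,0,0],[0,0,0,0,0,0,0]]'; python3 -c "
from workcell import workorder
print(workorder.finish_job())"
```

```text
time: 25.02
tool_pos: [0.5801, -0.031, 0.0419]
tcp_rot: [-1.193, 1.236, -1.237]
wrist_force: [-2.3, -3.1, 5.2]
width: 0.217
the job is handed in; nothing more can be done
None
```

I carried out all the steps and handed the job in at about 25 s of the 64 s allowed. The hand-in gave no verdict.

- **Showing the dots:** I took the look-alike nearest the base. I held its red dot, then its blue dot, in front of the lens for over 1 s each. The camera-post origin came out 112.6 mm from the tool (113 mm wanted), and the sideways error was under about 2.5 mm. One cruder reading from the yellow ring put the lens 8 mm farther away; I trusted the base-plate edge instead.
- **Placing the housing:** I stood it in the nest and let go. Before clamping it read (0.5864, 0.1271) against a nest centre of (0.587, 0.127).
- **Swinging the lever:** I took it by the knob to -92.2°; the clamp's -y axis is at about -92.15°, so it is at roughly 1.40 rad. It was still gripped at hand-in.
- **Last checks:** The wrist force was steady at about 6 N. The scene picture shows the housing upright and against the orange pad. The pad's contact force could not be measured directly.
- **Bystanders:** I did not measure the positions of the dish, tape and screwdriver again at the end. The moves were planned clear of them, and no unexpected contact force showed up.

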